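Pop open the touch-latch grooming cupboard

TASK

The hairbrush is about to be put away: press the door of the wider of the two cupboards near its free edge with your fingertips until the touch catch lets go and, with your fingers off it, the door springs ajar by itself. Then push the door from behind with a fingertip until it stands about square to the cupboard front, and leave it there. Push lightly and grip nothing, keep the narrow cupboard shut, and leave everything else on the counter where it is.

Things in the scene. Friction and masses are not known exactly. Their poses are not given: they have to be found in the camera images.
- wide: handleless countertop cupboard, plywood, one white door over its whole front; 220 mm wide, 160 high, 166 deep, fixed. Origin: on the counter, middle of the closed door's back face; x points into the cupboard (away from the robot), y to its left, z up. Door 16 mm thick, 6 to 160 mm above the counter, hinged at the left (+y) edge (steel pin 12 mm above the top); carcass 11 mm behind it
- wide_press (a point): point on the front (outer) face of the wide cupboard's door, 25 mm from its free (right, -y) edge and 125 mm above the counter, 35 mm below the door's top edge; it moves with the door. The place to press.
- wide_hinge (a point): the hinge axis (vertical) of the wide cupboard's door, at the height of the cupboard's top (160 mm), in the plane of the door's back face, 1/2 width to the left of the cupboard's origin.
- wide_door (a joint): hinge angle of the wide cupboard's door, rad: 0 shut, grows as the free edge swings out towards the robot, stops at 1.7; negative when pressed in (stop at -0.05). Pressed in 4 mm (-0.02) at the free edge against 4 N the catch lets go; once the finger draws back a spring swings it to about 0.55 in about 1 s. Beyond that it moves with light drag (1 to 3 N) and stays where left
- wide_catch (a point): tip of the steel catch hook on the inner face of the wide door (moves with it): it stands 44 mm off the back face, 30 mm from the free edge, 28 to 50 mm above the counter. All else behind the door is clear but for the sprung leaf within 85 mm of the hinge, below 40 mm
- narrow: the other cupboard, not to be opened: handleless countertop cupboard, plywood, one white door over its whole front; 150 mm wide, 160 high, 166 deep, fixed. Origin: on the counter, middle of the closed door's back face; x points into the cupboard (away from the robot), y to its left, z up. Door 16 mm thick, 6 to 160 mm above the counter, hinged at the left (+y) edge (steel pin 12 mm above the top); carcass 11 mm behind it
- narrow_door (a joint): hinge angle of the narrow cupboard's door, rad: 0 shut, grows as the free edge swings out towards the robot, stops at 1.7; negative when pressed in (stop at -0.05). It has the same kind of touch latch.
- jar: bystander: clamp-lid glass jar, 66 mm across, 114 mm high, between the cupboards; origin at the middle of its underside
- brush: bystander: wooden pet hairbrush lying bristles down at the right, 210 mm long, 60 wide, 34 high; origin on the counter under the neck, handle to its -x
- tag: bystander: steel dog tag, disc 34 mm across, 4 mm thick, lying on the narrow cupboard; origin at the middle of its underside
- rest: bystander: white ceramic spoon rest, 92 mm across, 20 mm high, standing on the wide cupboard towards the back; origin at the middle of its underside
- bins: bystander: two stacked clear plastic bins, 150 x 190 x 170 mm in all, at the left; origin at the middle of its underside
- bowl: bystander: steel dog bowl, 150 mm across, 55 mm high, at the right; origin at the middle of its underside
- tin: bystander: round tin, 72 mm across, 110 mm high, at the left; origin at the middle of its underside

How it is judged (in metres and radians):
On the way, in this order (a step that is already met when the one before it is completed fails the run):
1. the wide cupboard's door is pressed in against its catch (value of joint wide_door below -0.008 rad and contact force between the fingers and wide_door above 0.5 N).
2. the catch has let go and the door has sprung ajar, with the fingers off it (value of joint wide_door between 0.35 and 0.9 rad and contact force between the fingers and wide_door below 0.1 N), for 0.2 s.
At the end, for the whole second after the job is handed in: the wide cupboard's door stands open at 1.25 rad (72 degrees) or more and at rest, the narrow cupboard is shut (under 0.03 rad), and each bystander is within 20 mm of where it stood (value of joint wide_door above 1.25 rad and velocity of joint wide_door between -0.05 and 0.05 rad/s and value of joint narrow_door below 0.03 rad and distance of each of jar, brush, tag, rest, bins, bowl, tin from where it was at the start of the episode below 0.02 m); the robot touches nothing.
It fails at once if the narrow cupboard is opened (value of joint narrow_door above 0.06 rad).
It fails at once if the door is gripped or pushed hard (over 35 N) (contact force between the fingers and wide_door above 35 N).
It fails at once if a bystander is lifted, carried or pushed away (over 30 mm) (distance of any of jar, brush, tag, rest, bins, bowl, tin from where it was at the start of the episode above 0.03 m).
It also fails if it takes over 61 s, if anything falls off the work surface, if the arm or the gripper's body presses on something with over 40 N, if the wrist force passes 120 N, or if a joint passes its speed limit or range.

ROBOT

A 7-joint arm with a two-finger parallel gripper is mounted at the origin on the work surface. World frame = base frame: x ahead of the robot, y to its left, z up, the work surface at z = 0. Lengths are in mm, angles in rad, forces in N, time in s.
With the tool pointing down it reaches from about 425 to 875 mm from the base axis. Payload 4.7 kg.
Tool frame: the origin (TCP) lies at the very end of the fingers, on their centre line; the grasp point (between the pads) lies 19 mm behind it (r.tcp_to_grasp is the distance from the TCP to the grasp point, in mm); z points along the fingers, y is the line along which they close (so a half turn about z gives the same grasp; the last joint's range is limited). The gripper opens to 87 mm and grips with 3 to 60 N. Pads are 19 mm wide; open, the fingers measure 117 mm over their backs; the gripper's body (75 mm by 190 mm) begins 51 mm behind the grasp point.
Start: joints at [1.159, 0.321, -0.07, 1.45, 0.023, 1.371, -0.057], TCP at [268.465, -591.99, 222.587] pointing down, gripper open.
Joint ranges: [-2.86, 2.86], [-0.3, 2.09], [-1.38, 1.24], [0.06, 2.45], [-1.56, 4.7], [0.09, 2.05], [-2.69, 2.69]. Speed limits (rad/s): [2.57, 2.57, 3.14, 3.14, 3.14, 3.14, 3.14].

INTERFACE

Orientations are given as a unit quaternion [x, y, z, w].
In Python, from bench import r gives the robot as it stands. The module is installed in compiled form; this text tells all that it offers.
- The arm moves only by the shell command python3 -m pendant 'ROWS' [FORCE]. ROWS is JSON, a list of rows, each a list of 5 numbers: the finger opening in mm, from 0 to 87, then the shift along the tool's x, y, z normalised to -1 to 1, where 1 is 200 mm, then the turn about the tool's z normalised to -1 to 1, where 1 is 120 degrees. In form: [[claw, dx, dy, dz, turn], ...]. A call has 1 to 12 rows; each row is the pose to reach, as a shift and turn from the pose commanded when the call began, along the tool's axes at that moment; what a row does not reach only later rows make up. A row lasts 1/10 s, in which the tool goes at most 50 mm and 8.59 degrees, less where a joint would pass 70% of its speed; a pose out of reach is approached as far as the arm can. A call with a number of a shift or a turn outside -1 to 1 is refused whole. A call with a gripper value outside its range is refused whole. The fingers move at their own pace and stop on an object; FORCE is the grip in N (left out, the last holds). Time passes only in rows, so rows that repeat a pose let the fingers close. It gives the time, the measured TCP pose, the force, the opening and the grip force at its end, in the units of the state.
- r.get_state(): the state, without advancing time (a new reading comes with each control period).
- r.camera(name): name is "side" or "top"; returns (picture, depth): 420x560x3 uint8, red, green, blue; 420x560 float32, mm along the optical axis (not along the pixel's ray), 0 where there is no reading.
- r.camera_info(name): a dict with "fovy" (degrees; the focal length in pixels is half the picture's height over the tangent of half this angle, whatever the lens; pixels are square), "cx", "cy" (the principal point, pixels), "distortion" ([k1, k2, p1, p2, k3] as OpenCV has them; the pictures are not rectified), "view" (4x4, takes a point from world to camera coordinates). Camera axes: x right, y up, looking along -z (the intrinsics and any distortion apply to the point x, -y, -z); pixel columns grow to the right and rows downward; lengths in mm; the calibration is good to about 2 mm. A picture is of the moment at which its call begins. camera_info takes no time and is no camera call.
- r.close_job(): hands the job in; it is judged then, once.
The state is a dict: "t": time; "q": joint angles; "dq": joint speeds; "tau": joint torques, N m; "tcp_pos": TCP position; "tcp_rot": TCP orientation; "wrist_force": force on the tool from outside, world axes, zero at the start; "wrist_torque": the same for the moment, N m; "width": finger opening in mm; "grip_force": force on a finger pad.
Only numpy, scipy, OpenCV 4.12 (cv2) and the standard library are available. Lean on these libraries where they do the work, as an engineer would, in place of code of your own. Each camera call takes 0.05 s, during which the arm holds its last target. There are 200 camera calls.

## Working session

There is one attempt and no reset: what is moved stays moved. The work goes in short steps, Python scripts to look and compute and a shell command to move; the robot and the scene stay as the last step left them, time stands still between calls to the robot, and variables do not carry over. Pictures are saved under pics/ and viewed, at most 10 in all, crops included, and the job is handed in when it is done.

```bash
mkdir -p pics
cat > h.py <<'E'
import numpy as np, cv2
from bench import r
def cam(n):
    p,d=r.camera(n); return p,d,r.camera_info(n)
def K(i,h=420):
    f=h/2/np.tan(np.radians(i['fovy'])/2)
    return np.array([[f,0,i['cx']],[0,f,i['cy']],[0,0,1.]])
def pts(d,i):
    h,w=d.shape; u,v=np.meshgrid(np.arange(w),np.arange(h))
    n=cv2.undistortPoints(np.stack([u,v],-1).reshape(-1,1,2).astype(float),K(i),np.array(i['distortion'],float)).reshape(h,w,2)
    c=np.stack([n[...,0]*d,-n[...,1]*d,-d,np.ones_like(d)],-1)
    P=(c@np.linalg.inv(np.array(i['view'])).T)[...,:3]; P[d<=0]=np.nan
    return P
E
python3 - <<'E'
from h import *
for n in ('side','top'):
    p,d,i=cam(n); cv2.imwrite(f'pics/{n}0.png',p[...,::-1]); np.savez(f'{n}0.npz',p=p,P=pts(d,i))
    print(n,i['fovy'],i['distortion'],np.linalg.inv(np.array(i['view'])).round(2).tolist(),(d>0).mean())
s=r.get_state(); print(s)
E
```

```text
side 51.65437830654582 [-0.09587999  0.          0.          0.          0.        ] [[-0.9, 0.28, -0.34, 6.84], [-0.44, -0.55, 0.71, 1050.95], [0.01, 0.79, 0.62, 1029.45], [0.0, 0.0, 0.0, 1.0]] 0.9915518707482993
top 46.93306326458789 [-0.07628019  0.          0.          0.          0.        ] [[0.01, 1.0, -0.07, 438.4], [-1.0, 0.01, -0.01, -6.15], [-0.0, 0.07, 1.0, 1441.87], [0.0, 0.0, 0.0, 1.0]] 0.9960034013605442
{'t': 0.1, 'q': array([ 1.15907024,  0.32175327, -0.07007262,  1.45151533,  0.02264101,
        1.37082362, -0.05691206]), 'dq': array([ 0.00080847, -0.00260979, -0.00203593, -0.00109633, -0.00025697,
        0.0012221 ,  0.00106637]), 'tau': array([-5.33420334e-04, -4.92572558e+01, -4.06021597e-01, -3.13397849e+01,
       -6.41748821e-02,  3.95259995e-02,  6.71270527e-05]), 'tcp_pos': array([ 268.23207958, -591.53989459,  221.5868763 ]), 'tcp_rot': array([ 9.77417923e-01,  2.11313677e-01, -2.47227178e-04, -8.20284545e-04]), 'wrist_force': array([0.18408287, 0.32503143, 0.7240196 ]), 'wrist_torque': array([-0.05915988, -0.01384982,  0.01576263]), 'grip_force': 0.0, 'width': 86.87640273256518}
```

View pics/side0.png

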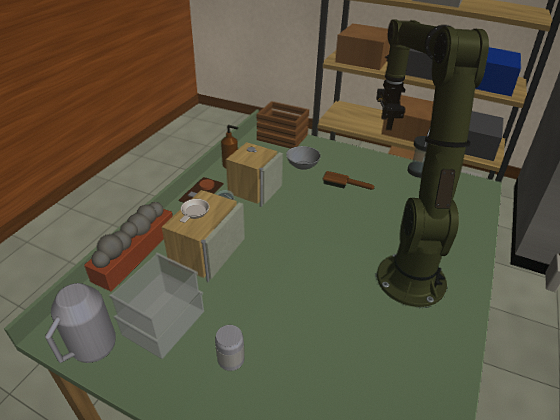

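View pics/top0.png

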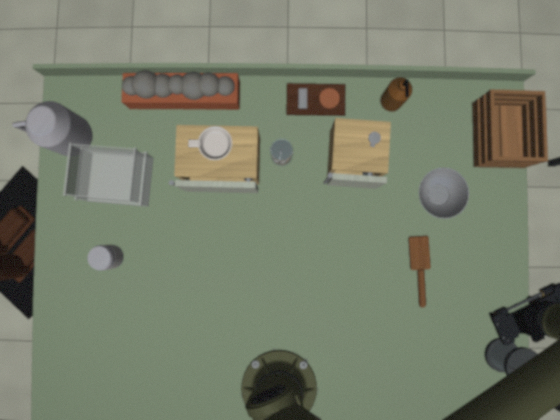

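Run:
```python
from h import *
for n in ('top','side'):
    D=np.load(f'{n}0.npz'); p,P=D['p'].astype(int),D['P']
    m=(P[...,2]>150)&(P[...,2]<172)&(P[...,0]>450)&(abs(P[...,1])<450)
    wood=(p[...,0]-p[...,2]>35)
    N,L,S,C=cv2.connectedComponentsWithStats((m&wood).astype(np.uint8))
    for k in range(1,N):
        if S[k,4]<300: continue
        Q=P[L==k]; rc=cv2.minAreaRect(Q[:,:2].astype(np.float32))
        print(n,S[k],'z',np.median(Q[:,2]).round(1),rc,cv2.boxPoints(rc).round(0).tolist())
    # door top edge: white points at z 150..166
    N,L,S,C=cv2.connectedComponentsWithStats((m&~wood).astype(np.uint8))
    for k in range(1,N):
        if S[k,4]<60: continue
        Q=P[L==k]; rc=cv2.minAreaRect(Q[:,:2].astype(np.float32))
        print(n,'white',S[k],np.median(Q[:,2]).round(1),cv2.boxPoints(rc).round(0).tolist())
    # door faces (side): fit vertical planes
    for nm,y0,y1 in (('wide',-20,300),('narrow',-400,-100)):
        w=(P[...,2]>30)&(P[...,2]<145)&(P[...,0]>450)&(P[...,0]<680)&(P[...,1]>y0)&(P[...,1]<y1)&(p.max(-1)-p.min(-1)<45)
        Q=P[w]
        if len(Q)>100: print(n,nm,len(Q),np.polyfit(Q[:,1],Q[:,0],1),Q.min(0).round(),Q.max(0).round())
    j=(P[...,2]>60)&(P[...,2]<125)&(P[...,0]>500)&(P[...,0]<800)&(P[...,1]>-160)&(P[...,1]<40); Q=P[j]
    print('jar?',Q.min(0),Q.max(0),np.median(Q,0))
```

```text
top [ 332  118   59   56 2754] z 160.8 ((689.7673950195312, -214.87826538085938), (151.3280792236328, 141.0261993408203), 86.74164581298828) [[615.0, -286.0], [756.0, -294.0], [764.0, -143.0], [624.0, -135.0]]
top [ 175  125   83   53 3192] z 160.3 ((669.1770629882812, 175.92941284179688), (220.17884826660156, 141.48904418945312), 89.4965591430664) [[597.0, 66.0], [739.0, 65.0], [741.0, 285.0], [599.0, 287.0]]
top white [201 129  29  30 598] 165.5 [[636.0, 185.0], [678.0, 124.0], [740.0, 167.0], [698.0, 228.0]]
top white [368 131  13  16 143] 165.5 [[683.0, -245.0], [711.0, -272.0], [733.0, -249.0], [705.0, -222.0]]
top white [114 147  23  55 198] 167.9 [[530.0, 391.0], [675.0, 390.0], [676.0, 449.0], [531.0, 450.0]]
top white [332 173  55  11 354] 160.9 [[588.0, -281.0], [605.0, -282.0], [614.0, -137.0], [597.0, -136.0]]
top white [169 180  86   9 527] 160.3 [[570.0, 70.0], [587.0, 70.0], [590.0, 296.0], [573.0, 296.0]]
top wide 683 [-3.50653151e-01  6.49294413e+02] [570. -20.  30.] [680. 291. 145.]
top narrow 431 [1.69676654e-01 6.40761163e+02] [ 564. -400.   31.] [ 680. -125.  144
[... 562 characters left out ...]
 24  22 147] 159.7 [[576.0, -278.0], [604.0, -282.0], [626.0, -127.0], [598.0, -123.0]]
side white [183 202  25  14 250] 165.9 [[646.0, 157.0], [697.0, 125.0], [737.0, 188.0], [685.0, 221.0]]
side white [201 203  43  45 349] 159.4 [[564.0, 70.0], [593.0, 69.0], [602.0, 300.0], [573.0, 301.0]]
side white [143 253  55  34 390] 163.0 [[528.0, 394.0], [677.0, 392.0], [678.0, 450.0], [529.0, 452.0]]
side wide 1683 [1.17159809e-01 5.69678642e+02] [567. -19.  30.] [680. 300. 145.]
side narrow 888 [2.87403365e-01 6.65250543e+02] [ 550. -400.   30.] [ 680. -120.  145.]
jar? [ 592.56271495 -159.68041362   60.09588141] [764.81313915  15.57025057 124.88054228] [ 673.77306987 -137.19933957   99.33520982]
```

```bash
python3 -m pendant '[[0,1,-1,0,0.203],[0,1,-1,0,0.203],[0,1,-1,0,0.203],[0,1,-1,0,0.203],[0,1,-1,0,0.203],[0,1,-1,0,0.203],[0,1,-1,0,0.203],[0,1,-1,0,0.203]]' 5
```

```text
t: 0.9
tcp_pos: [368.0, -326.9, 222.5]
tcp_rot: [1.0, 0.001, -0.0, 0.0]
wrist_force: [-0.8, 0.4, 0.0]
width: 30.8
grip_force: 0.0
```

```bash
python3 -m pendant '[[0,0.71,-1,0,0],[0,0.71,-1,0,0],[0,0.71,-1,0,0],[0,0.71,-1,0,0],[0,0.71,-1,0,0],[0,0.71,-1,0,0]]'; python3 -m pendant '[[0,0,-1,0,0],[0,0,-1,0,0],[0,0,-1,0,0],[0,0,-1,0,0],[0,0,-1.0,0,0],[0,0,-1,0.52,0],[0,0,-1,0.52,0],[0,0,-1,0.52,0],[0,0,-1,0.52,0],[0,0,-1,0.52,0]]'
python3 - <<'E'
from h import *
p,d,i=cam('side'); cv2.imwrite('pics/s1.png',cv2.resize(p[130:330,120:420,::-1],(750,500)))
p,d,i=cam('top'); cv2.imwrite('pics/t1.png',cv2.resize(p[100:260,150:350,::-1],(750,600)))
E
```

```text
t: 1.5
tcp_pos: [512.9, -121.6, 222.4]
tcp_rot: [1.0, 0.004, 0.001, -0.002]
wrist_force: [0.3, 0.3, 0.1]
width: 0.6
grip_force: 0.0
t: 2.5
tcp_pos: [511.7, 72.3, 120.8]
tcp_rot: [1.0, -0.0, 0.002, -0.0]
wrist_force: [0.2, 0.4, 0.6]
width: 0.7
grip_force: 0.0
```

View pics/s1.png

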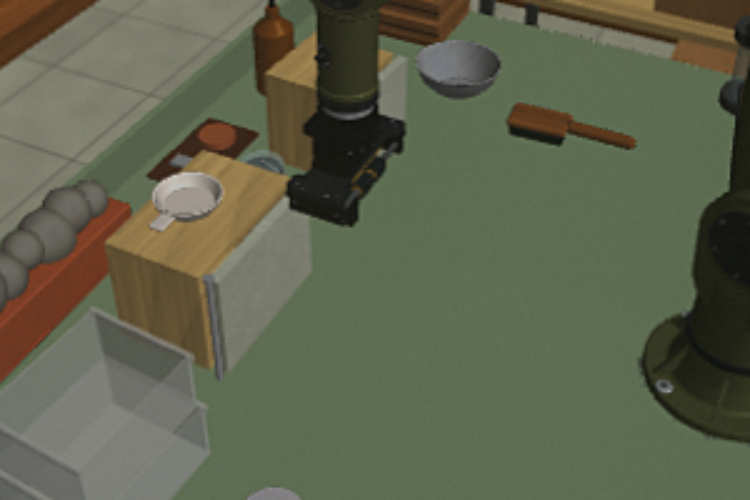

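```bash
python3 -m pendant '[[0,0,-0.1,0.02,0],[0,0.1,-0.1,0.02,0],[0,0.19,-0.1,0.02,0],[0,0.19,-0.1,0.02,0],[0,0.2,-0.1,0.02,0],[0,0.21,-0.1,0.02,0],[0,0.22,-0.1,0.02,0],[0,0.22,-0.1,0.02,0],[0,0.23,-0.1,0.02,0],[0,0.23,-0.1,0.02,0]]'
```

```text
t: 3.6
tcp_pos: [555.8, 92.8, 114.5]
tcp_rot: [1.0, 0.0, 0.0, 0.0]
wrist_force: [-0.2, -0.2, -0.8]
width: 0.3
grip_force: 0.0
```

```bash
python3 -m pendant '[[0,0.01,0,0,0],[0,0.01,0,0,0],[0,0.02,0,0,0],[0,0.02,0,0,0]]';python3 -m pendant '[[0,0.01,0,0,0],[0,0.01,0,0,0],[0,0.02,0,0,0],[0,0.02,0,0,0]]'
```

```text
t: 4.0
tcp_pos: [560.0, 92.9, 114.5]
tcp_rot: [1.0, 0.0, 0.0, -0.0]
wrist_force: [0.3, 0.0, 0.3]
width: 0.1
grip_force: 0.0
t: 4.4
tcp_pos: [563.4, 92.7, 114.4]
tcp_rot: [1.0, 0.0, -0.001, 0.0]
wrist_force: [-3.7, -0.5, 1.0]
width: 0.5
grip_force: 1.5
```

Contact at about x=562. Press on until past 4 mm.

```bash
python3 -m pendant '[[0,0.01,0,0,0],[0,0.01,0,0,0]]';python3 -m pendant '[[0,0.01,0,0,0],[0,0.01,0,0,0]]'
```

```text
t: 4.6
tcp_pos: [565.5, 92.6, 114.4]
tcp_rot: [1.0, 0.0, -0.0, 0.0]
wrist_force: [-3.2, -1.9, 1.9]
width: 0.3
grip_force: 1.9
t: 4.8
tcp_pos: [567.7, 92.5, 114.3]
tcp_rot: [1.0, 0.0, -0.0, 0.0]
wrist_force: [-4.3, -2.1, 1.0]
width: 0.0
grip_force: 2.0
```

```bash
python3 -m pendant '[[0,0.01,0,0,0],[0,0.01,0,0,0]]';python3 -m pendant '[[0,-0.25,0,0,0],[0,-0.5,0,0,0],[0,-0.6,0.2,0,0],[0,-0.6,0.4,0,0],[0,-0.6,0.4,0,0],[0,-0.6,0.4,-0.3,0],[0,-0.6,0.4,-0.5,0],[0,-0.6,0.4,-0.5,0],[0,-0.6,0.4,-0.5,0],[0,-0.6,0.4,-0.5,0],[0,-0.6,0.4,-0.5,0],[0,-0.6,0.4,-0.5,0]]'; python3 -m pendant '[[0,0,0,0,0],[0,0,0,0,0],[0,0,0,0,0],[0,0,0,0,0],[0,0,0,0,0],[0,0,0,0,0]]'
python3 - <<'E'
from h import *
for n in ('side','top'):
    p,d,i=cam(n); P=pts(d,i); cv2.imwrite(f'pics/{n}2.png',p[...,::-1])
    m=(P[...,2]>152)&(P[...,2]<166)&(P[...,0]>430)&(P[...,0]<594)&(P[...,1]>60)&(P[...,1]<310)&(p.max(-1).astype(int)-p.min(-1)<35)
    rc=cv2.minAreaRect(P[m][:,:2].astype(np.float32)); print(n,m.sum(),rc,cv2.boxPoints(rc).round().tolist())
E
```

```text
t: 5.0
tcp_pos: [569.7, 92.4, 114.3]
tcp_rot: [1.0, 0.0, -0.0, 0.0]
wrist_force: [-3.9, -2.8, 0.5]
width: 0.8
grip_force: 2.0
t: 6.2
tcp_pos: [449.2, 13.0, 213.4]
tcp_rot: [1.0, 0.0, -0.001, -0.0]
wrist_force: [0.2, -0.9, 0.4]
width: 0.3
grip_force: 0.0
t: 6.8
tcp_pos: [449.8, 12.8, 214.5]
tcp_rot: [1.0, 0.0, 0.0, 0.0]
wrist_force: [0.0, 0.5, -0.3]
width: 0.1
grip_force: 0.0
side 381 ((524.85107421875, 202.7329864501953), (223.36666870117188, 23.299877166748047), 57.924156188964844) [[456.0, 114.0], [475.0, 102.0], [594.0, 291.0], [574.0, 304.0]]
top 430 ((529.39208984375, 207.36572265625), (205.8270721435547, 16.756519317626953), 56.89945983886719) [[466.0, 126.0], [480.0, 117.0], [593.0, 289.0], [579.0, 298.0]]
```

View pics/top2.png

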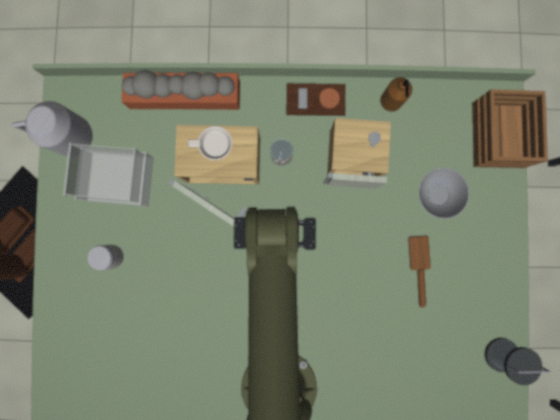

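```bash
python3 -m pendant '[[0,0.42,-0.53,0,0],[0,0.42,-0.53,0,0],[0,0.42,-0.53,0,0],[0,0.42,-0.53,0,0],[0,0.42,-0.53,0.1,0],[0,0.42,-0.53,0.3,0],[0,0.42,-0.53,0.5,0],[0,0.42,-0.53,0.5,0],[0,0.42,-0.53,0.5,0]]'
```

```text
t: 7.8
tcp_pos: [533.4, 118.2, 114.9]
tcp_rot: [1.0, 0.0, -0.0, 0.0]
wrist_force: [0.6, 0.5, 0.6]
width: 0.6
grip_force: 0.0
```

```bash
python3 -m pendant '[[0,-0.05,-0.06,0,0],[0,-0.09,-0.11,0,0],[0,-0.12,-0.13,0,0],[0,-0.15,-0.15,0,0],[0,-0.18,-0.17,0,0],[0,-0.21,-0.19,0,0],[0,-0.25,-0.22,0,0],[0,-0.28,-0.25,0,0],[0,-0.31,-0.28,0,0],[0,-0.34,-0.31,0,0],[0,-0.37,-0.34,0,0]]'
```

```text
t: 8.9
tcp_pos: [459.0, 187.3, 114.4]
tcp_rot: [1.0, 0.0, -0.0, 0.0]
wrist_force: [1.1, -0.2, -0.1]
width: 0.6
grip_force: 0.7
```

```bash
python3 -m pendant '[[0,-0.03,-0.04,0,0],[0,-0.06,-0.09,0,0],[0,-0.09,-0.13,0,0],[0,-0.11,-0.18,0,0],[0,-0.13,-0.23,0,0],[0,-0.15,-0.28,0,0],[0,-0.16,-0.32,0,0],[0,-0.16,-0.35,0,0],[0,-0.165,-0.37,0,0],[0,-0.165,-0.38,0,0]]'
```

```text
t: 9.9
tcp_pos: [426.2, 263.4, 114.4]
tcp_rot: [1.0, 0.001, -0.0, -0.0]
wrist_force: [-0.6, 0.2, 0.7]
width: 0.6
grip_force: 0.2
```

```bash
python3 -m pendant '[[0,0,0.1,0,0],[0,0,0.3,0,0],[0,0,0.5,0,0],[0,0,0.7,0,0],[0,0,0.9,0,0],[0,0,0.9,-0.3,0],[0,0,0.9,-0.5,0],[0,0,0.9,-0.5,0],[0,0,0.9,-0.5,0],[0,0,0.9,-0.5,0],[0,0,0.9,-0.5,0]]'
python3 - <<'E'
from h import *
for n in ('side','top'):
    p,d,i=cam(n); P=pts(d,i); cv2.imwrite(f'pics/{n}3.png',p[...,::-1])
    m=(P[...,2]>152)&(P[...,2]<166)&(P[...,0]>340)&(P[...,0]<594)&(P[...,1]>200)&(P[...,1]<340)&(p.max(-1).astype(int)-p.min(-1)<35)
    rc=cv2.minAreaRect(P[m][:,:2].astype(np.float32)); print(n,m.sum(),cv2.boxPoints(rc).round().tolist())
E
```

```text
t: 11.0
tcp_pos: [425.7, 82.7, 213.1]
tcp_rot: [1.0, 0.0, -0.001, -0.0]
wrist_force: [0.1, -0.2, 1.1]
width: 0.5
grip_force: 0.0
side 439 [[370.0, 296.0], [371.0, 273.0], [588.0, 286.0], [586.0, 309.0]]
top 513 [[370.0, 291.0], [371.0, 272.0], [586.0, 283.0], [585.0, 301.0]]
```

View pics/top3.png

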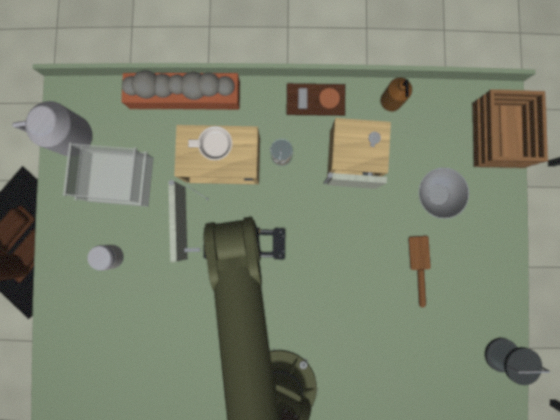

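The door stands at about 1.51 rad (door strip at column 175, rows 183–260). The hand is clear of it and the other objects look unmoved.

```bash
python3 -c "from bench import r; print(r.close_job())"
```

```text
the job is handed in; nothing more can be done
None
```

I pressed the wide cupboard's door until its catch let go and it sprang ajar to about 0.56 rad, then pushed it from behind to about 1.51 rad (roughly square) and left it there; in the last picture the narrow cupboard was shut, everything else stood where it was and the hand was clear, and the job is handed in (no verdict was returned).

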